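# Tuck the way cover under the lathe's lapped leaf and hold it flat

## Robot

A 6-joint arm with a two-finger parallel gripper is mounted at the origin on the work surface. World frame = base frame: x ahead of the robot, y to its left, z up, the work surface at z = 0. Lengths are in mm, angles in rad, forces in N, time in s.
With the tool pointing down it reaches from about 350 to 775 mm from the base axis. Payload 7.3 kg.
Tool frame: the origin (TCP) lies at the very end of the fingers, on their centre line; the grasp point (between the pads) lies behind it (bot.grip_point_offset is the z of the grasp point in the tool frame, in mm); z points along the fingers, y is the line along which they close (so a half turn about z gives the same grasp; the last joint's range is limited). The gripper opens to 92 mm and grips with 3 to 60 N. Pads are 19 mm wide; open, the fingers measure 130 mm over their backs; the gripper's body (75 mm by 190 mm) begins 47 mm behind the grasp point.
Start: joints at [-1.321, 0.342, 1.524, -0, 1.275, -0.146], TCP at [202.435, -484.422, 226.741] pointing down, gripper open.
Joint ranges: [-2.53, 2.53], [-0.77, 2.02], [0.04, 2.7], [-1, 4.14], [0.28, 2.66], [-3.11, 3.11]. Speed limits (rad/s): [2.57, 2.57, 3.14, 3.14, 3.14, 3.14].

## Interface

Orientations are given as [roll, pitch, yaw] about the fixed x, y, z axes, in that order (R = Rz(yaw) Ry(pitch) Rx(roll)).
In Python, from plant import bot gives the robot as it stands. The module is installed in compiled form; this text tells all that it offers.
- The arm moves only by the shell command python3 -m crank 'ROWS'. ROWS is JSON, a list that holds one entry, the list of rows, each a list of 5 numbers: the opening, from 0 (shut) to 1 (fully open), then the shift along the tool's x, y, z in cm, then the turn about the tool's z in degrees. In form: [[[claw, x, y, z, turn], ...]]. A call has exactly 10 rows; each row is the pose to reach, as a shift and turn from the pose commanded when the call began, along the tool's axes at that moment; what a row does not reach only later rows make up. A row lasts 1/10 s, in which the tool goes at most 50 mm and 8.59 degrees, less where a joint would pass 70% of its speed; a pose out of reach is approached as far as the arm can. A call with a gripper value outside its range is refused whole. The fingers move at their own pace and stop on an object; the grip force is fixed at half the most. Time passes only in rows, so rows that repeat a pose let the fingers close, or fill a call up. It gives the time, the measured TCP pose, the force, the opening and the grip force at its end, in the units of the state.
- bot.get_obs(): the state, without advancing time (a new reading comes with each control period).
- bot.capture(name): name is "scene" or "top" or "wrist"; returns (picture, depth): 400x640x3 uint8, red, green, blue; 400x640 float32, mm along the optical axis (not along the pixel's ray), 0 where there is no reading.
- bot.calibration(name): a dict with "vertical_fov" (degrees; the focal length in pixels is half the picture's height over the tangent of half this angle, whatever the lens; pixels are square), "cx", "cy" (the principal point, pixels), "D" ([k1, k2, p1, p2, k3] as OpenCV has them; the pictures are not rectified), "rvec" (rotation vector, rad) and "tvec" (3), from world to camera coordinates, as OpenCV has them; the wrist camera has in their place "tool_from_camera" (4x4, takes a point from camera to tool coordinates, whose origin is the TCP and whose axes are the flange's). Camera axes: x right, y down, z forward; pixel columns grow to the right and rows downward; lengths in mm; the calibration is good to about 2 mm. A picture is of the moment at which its call begins: read the wrist's pose just before it. calibration takes no time and is no camera call.
- bot.close_job(): hands the job in; it is judged then, once.
The state is a dict: "time": time; "joint_positions": joint angles; "dq": joint speeds; "tau": joint torques, N m; "tool_pos": TCP position; "tcp_rot": TCP orientation; "contact_force": force on the tool from outside, world axes, zero at the start; "moment": the same for the moment, N m; "grip_width": finger opening in mm; "finger_force": force on a finger pad.
Only numpy, scipy, OpenCV 4.12 (cv2) and the standard library are available. Lean on these libraries where they do the work, as an engineer would, in place of code of your own. Each camera call takes 0.05 s, during which the arm holds its last target. There are 200 camera calls.

## Task

Pick up the loose steel cover strip by its upright grip and tuck its front edge under the hinged leaf that laps over the small lathe's bed, centred and square, without lifting the leaf. Slide it on until you feel the spring stop hidden under the leaf and have pushed that stop about halfway in (about 6 mm), then press the strip down flat on the bed with about 12 N. Finish while still holding it there, in against the spring and pressed flat, so that I can tighten the screws; leave the other things on the bench alone.

Things in the scene. Friction and masses are not known exactly. Their poses are not given: they have to be found in the camera images.
- cover: Loose bare steel strip, 36 mm wide (y), 4 mm thick (thinned to 2.5 mm at the nose), with an upright grip plate across its back: 10 mm thick along x, 36 mm wide, top 34 mm above the underside. Origin: underside, below the grip's centre. x runs to the front edge (nose) 115 mm ahead; the strip ends 15.5 mm behind. z up. 0.14 to 0.23 kg. Lies flat on the bench, left or right of centre.
- nose (a point): Middle of the cover's front edge, at the level of its underside: 115 mm along the cover's x from its origin.
- bed: Small lathe bed, fixed: grey base 300 mm long (x), 90 mm wide, with a flat dark steel way 70 mm wide, its top 32 mm above the bench. Origin: centre of the underside. x runs from the open end to the headstock (grey block at x = 116 to 150 mm, 78 mm high; spindle nose overhangs back to x = 91 mm, at least 52 mm up). The cover goes in along +x, lying on the way, centred on y = 0.
- leaf_edge (a point): Middle of the leaf's front edge, underside. The leaf is an aluminium plate 60 mm wide, 3 mm thick, 60 g, lapped over the way from x = 44.5 mm (bed frame) to its hinge at x = 110 mm, free to be lifted. At rest its flat underside is 7 mm above the way; its front 10 mm turn up, so the edge is about 11 mm above the way.
- leaf (a joint): Lift angle of the leaf about its hinge at the headstock, rad: 0 lying at rest, growing as its front edge is raised (0.06 is about 4 mm at the edge).
- stop (a joint): Travel of the spring stop hidden under the leaf, m: 0 untouched, grows as it is pushed along the bed's +x, 0.012 at its end. Its face waits 30 to 48 mm behind the leaf's front edge and fills the gap, 40 mm wide; where exactly must be felt. It gives at 2 N and pushes back 0.5 N more per mm.
- tin: Bystander: low round aluminium tin, 42 mm across, 16 mm high. Origin: centre of its underside.
- pin_vise: Bystander: small brass pin vise lying on the bench, 75 mm long (x), 10 mm square. Origin: under its body.
- loupe: Bystander: black eyeglass loupe, 48 mm across, 30 mm high. Origin: centre of its underside.
- parts_case: Bystander: clear square parts case, 45 x 45 x 16 mm. Origin: centre of its underside.
- screwdriver: Bystander: screwdriver 140 mm long lying on the bench. Origin: under its middle.
- oil_jar: Bystander: small amber jar, 36 mm across, 40 mm high. Origin: centre of its underside.
- flask: Bystander: steel drinking flask, 68 mm across, 130 mm high. Origin: centre of its underside.
Not all that is in view belongs to the job. Leave any brown or pink look-alike of the cover alone.

How it is judged (in metres and radians):
On the way, in this order (a step that is already met when the one before it is completed fails the run):
1. the cover's front edge is tucked at least 10 mm under the leaf, between it and the way, the leaf lying at rest (value of joint leaf below 0.03 rad and angle between cover's own z axis and vertical below 0.05 rad and x of nose in the frame of bed above 0.0545 m and z of nose in the frame of bed between 0.029 and 0.039 m and y of nose in the frame of bed between -0.02 and 0.02 m), for 0.1 s.
2. the cover has met the hidden spring stop and pushed it in by more than 2 mm (value of joint leaf below 0.03 rad and angle between cover's own z axis and vertical below 0.05 rad and value of joint stop above 0.002 m), for 0.1 s.
At the end, for the whole second after the job is handed in: Still held by the fingers (over 3 N), the cover lies flat on the way (tilt under 0.05 rad) with its nose under the leaf, centred within 8 mm, square within 0.10 rad, pressed on the bed with 5 to 30 N, the stop held 3 to 10 mm in, the leaf not lifted (under 0.03 rad), nothing moving (value of joint leaf below 0.03 rad and angle between cover's own z axis and vertical below 0.05 rad and y of nose in the frame of bed between -0.008 and 0.008 m and angle between the x axis of cover and the x axis of bed, either way round below 0.1 rad and value of joint stop between 0.003 and 0.01 m and x of nose in the frame of bed above 0.07 m and z of nose in the frame of bed between 0.029 and 0.0345 m and contact force between cover and bed between 5 and 30 N and contact force between the fingers and cover above 3 N and linear speed of cover below 0.01 m/s); the arm keeps its last pose, push and grip.
It fails at once if the leaf is lifted (more than 0.06 rad) (value of joint leaf above 0.06 rad).
It fails at once if the bed is pressed with the cover harder than 60 N (contact force between cover and bed above 60 N).
It fails at once if a bystander is moved more than 30 mm (distance of any of tin, pin_vise, loupe, parts_case, screwdriver, oil_jar, flask from where it was at the start of the episode above 0.03 m).
It also fails if it takes over 67 s, if anything falls off the work surface, if the arm or the gripper's body presses on something with over 40 N, if the wrist force passes 120 N, or if a joint passes its speed limit or range.

## Working session

There is one attempt and no reset: what is moved stays moved. The work goes in short steps, Python scripts to look and compute and a shell command to move; the robot and the scene stay as the last step left them, time stands still between calls to the robot, and variables do not carry over. Pictures are saved under pics/ and viewed, at most 10 in all, crops included, and the job is handed in when it is done.

```bash
mkdir -p pics; cat > h.py <<'E'
import numpy as np, cv2
from plant import bot
def K(c):
    f=200/np.tan(np.radians(c["vertical_fov"])/2); return np.array([[f,0,c["cx"]],[0,f,c["cy"]],[0,0,1.]])
def ray(name,px):
    c=bot.calibration(name); p=cv2.undistortPoints(np.array(px,float).reshape(-1,1,2),K(c),np.array(c["D"],float)).reshape(-1,2)
    d=np.c_[p,np.ones(len(p))]; R=cv2.Rodrigues(np.array(c["rvec"],float))[0]; t=np.array(c["tvec"],float).ravel()
    return -R.T@t, d@R
def onplane(name,px,z):
    o,d=ray(name,px); return o+d*((z-o[2])/d[:,2])[:,None]
E
python3 - <<'E'
from h import *
for n in("scene","top"):
    im,d=bot.capture(n); np.savez(f"pics/{n}.npz",im=im,d=d); cv2.imwrite(f"pics/{n}.png",im[:,:,::-1]); c=bot.calibration(n);o,_=ray(n,[[320,200]]);print(n,o,c["vertical_fov"],c["D"])
o=bot.get_obs();print(o["tool_pos"],o["tcp_rot"],o["contact_force"],bot.grip_point_offset,o["grip_width"])
E
```

```text
scene [958.36444904 615.29961438 923.0522468 ] 54.2447430328906 [-0.07499892  0.          0.          0.          0.        ]
top [ 314.02644023  -21.45337611 1338.83371375] 51.3914964476408 [0.00324418 0.         0.         0.         0.        ]
[ 202.33487614 -484.06201951  226.12218592] [-3.14023358e+00 -1.87452758e-04  3.95814556e-01] [ 0.36533832  0.43017522 -0.49629383] -18.8 92.19204515016256
```

View pics/top.png

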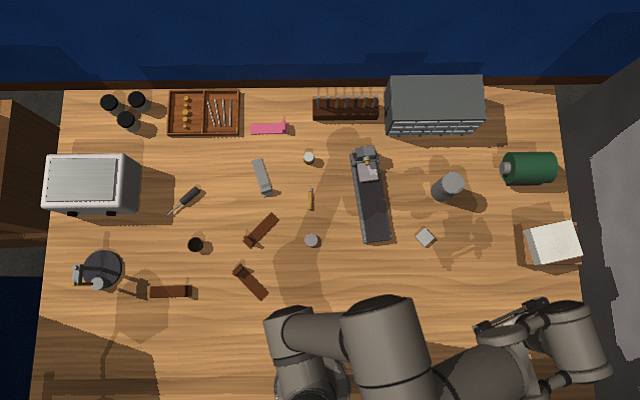

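View pics/scene.png

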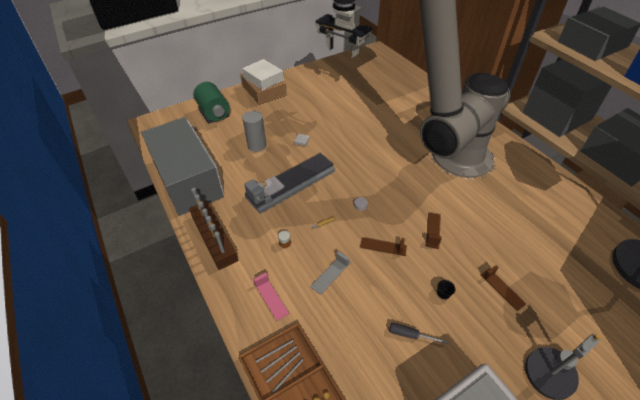

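The top view shows the grey strip at about (261,177) and the bed at (372,195), headstock up at (363,155). Candidates for the cover are grey (261,177), pink (269,128) and brown (262,230), (250,282), (170,292). Only the grey one is bare steel. I'll confirm that in one enlarged crop.

```bash
python3 - <<'E'
from h import *
t=cv2.imread("pics/top.png"); s=cv2.imread("pics/scene.png")
a=cv2.resize(t[140:210,240:290],None,fx=8,fy=8,interpolation=cv2.INTER_CUBIC)
a=a[:560]
b=cv2.resize(t[140:250,340:400],None,fx=5,fy=5,interpolation=cv2.INTER_CUBIC)
c=np.zeros((560,800,3),np.uint8); c[:,:400]=a; c[:550,420:720]=b
cv2.imwrite("pics/crop1.png",c)
z=np.load("pics/top.npz");im=z["im"];d=z["d"]
# cover mask
hsv=cv2.cvtColor(im,cv2.COLOR_RGB2HSV)
m=((hsv[...,1]<60)&(hsv[...,2]>60)).astype(np.uint8)
n,l,st,ce=cv2.connectedComponentsWithStats(m)
for i in range(1,n):
    if st[i,4]>40 and 200<ce[i][0]<460 and 120<ce[i][1]<260:
        pts=np.argwhere(l==i)[:,::-1].astype(np.float32); r=cv2.minAreaRect(pts); print(ce[i],st[i],r)
        print(np.round(onplane("top",cv2.boxPoints(r),4),1).tolist())
E
```

```text
[433.94222222 127.40622222] [ 388  120   96   16 1125] ((435.50213623046875, 127.65274047851562), (14.429163932800293, 95.19915008544922), 89.20427703857422)
[[842.2, -265.8, 4.0], [842.5, -589.3, 4.0], [791.0, -585.4, 4.0], [790.7, -264.1, 4.0]]
[368.84398977 195.12723785] [ 350  146   41   98 1564] ((369.6019287109375, 193.73736572265625), (95.93291473388672, 28.21782684326172), 81.14203643798828)
[[746.8, -128.9, 4.0], [760.8, -222.9, 4.0], [441.8, -257.5, 4.0], [429.1, -167.5, 4.0]]
[308.41860465 156.58139535] [304 152  10  10  86] ((308.5, 156.5), (9.0, 9.0), 90.0)
[[736.6, 19.7, 4.0], [736.2, -10.5, 4.0], [705.0, -10.1, 4.0], [705.4, 19.9, 4.0]]
[261.86  176.855] [252 158  21  39 400] ((261.8243408203125, 177.05404663085938), (38.0841178894043, 11.101741790771484), 72.89727020263672)
[[709.5, 196.8, 4.0], [720.3, 161.5, 4.0], [595.7, 123.2, 4.0], [585.2, 157.9, 4.0]]
[447.40961857 185.1907131 ] [431 172  33  28 603] ((446.5000915527344, 185.49998474121094), (21.913463592529297, 35.329872131347656), 63.43495178222656)
[[622.7, -381.0, 4.0], [675.1, -489.3, 4.0], [608.0, -516.3, 4.0], [556.6, -408.8, 4.0]]
[424.29268293 236.85365854] [415 228  20  19 205] ((424.25006103515625, 236.75003051757812), (14.142135620117188, 13.435027122497559), 45.0)
[[448.7, -333.6, 4.0], [479.0, -366.1, 4.0], [446.3, -396.1, 4.0], [416.3, -363.7, 4.0]]
[310.875 239.75 ] [305 234  13  13 136] ((311.0, 240.0), (12.0, 12.0), 90.0)
[[461.5, 18.3, 4.0], [460.9, -20.3, 4.0], [422.4, -19.8, 4.0], [423.0, 18.6, 4.0]]
```

View pics/crop1.png

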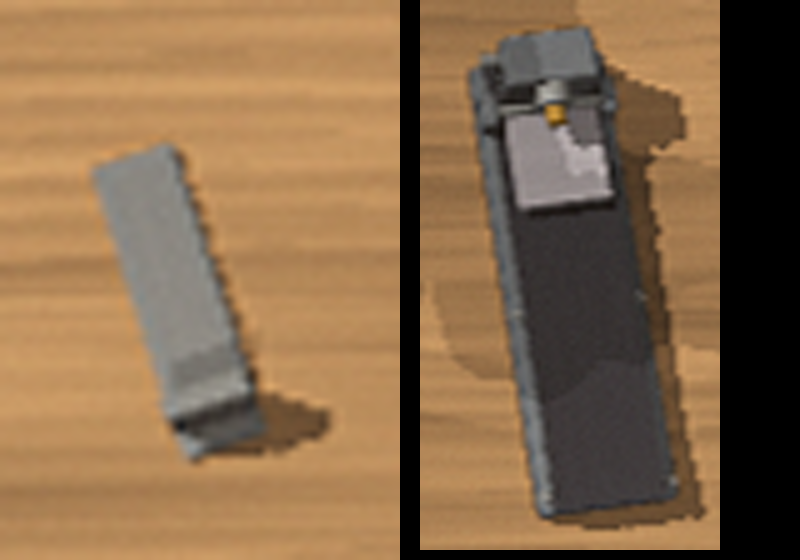

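Top crop confirms it: bare steel strip with the nose at the top end (about (256,160)) and the grip at the lower end (about (265,189)). I'm moving above it.

```bash
python3 -m crank '[[[1,2,-1.4,0,-4],[1,6,-4,0,-12],[1,10,-7,0,-20],[1,14,-10,0,-28],[1,18,-12.5,0,-36],[1,22,-15,0,-44],[1,26,-18,0,-52],[1,30,-21,0,-60],[1,34,-23.5,0,-68],[1,38,-26.3,0,-76]]]'
python3 - <<'E'
from h import *
o=bot.get_obs();print(o["tool_pos"],o["tcp_rot"],o["joint_positions"])
c=bot.calibration("wrist");print(np.round(c["tool_from_camera"],3).tolist(),c["vertical_fov"],c["D"])
R=cv2.Rodrigues(np.zeros(3))[0]
from scipy.spatial.transform import Rotation as Q
T=Q.from_euler("xyz",o["tcp_rot"]).as_matrix()
print((T.T@(np.array([605.2,145.1,226])-o["tool_pos"])))
# way corners from top
z=np.load("pics/top.npz")
print(onplane("top",[[365,243],[391,237],[362.5,181.5],[382.5,180]],32).round(1).tolist())
E
```

```text
time: 1.1
tool_pos: [452.4, -93.4, 226.6]
tcp_rot: [-3.142, 0.0, 1.728]
contact_force: [0.9, -0.5, -0.4]
grip_width: 91.7
finger_force: 0.0
[452.36285045 -93.42330539 226.63272243] [-3.14156408e+00  2.32238585e-04  1.72794185e+00] [-3.69673556e-01  2.26506459e-01  1.68729062e+00 -2.28431179e-04
  1.22770352e+00 -5.26742241e-01]
[[0.002, -0.967, -0.256, 68.485], [1.0, 0.002, 0.0, 1.115], [0.0, -0.256, 0.967, -157.6], [0.0, 0.0, 0.0, 1.0]] 67.94900740139022 [-0.01045047  0.          0.          0.          0.        ]
[211.66542571 188.28269993   0.57818492]
[[427.5, -170.6, 32.0], [445.3, -253.0, 32.0], [625.9, -169.5, 32.0], [630.0, -234.3, 32.0]]
```

```bash
cat >> h.py <<'E'
from scipy.spatial.transform import Rotation as Q
def wshot(n):
    o=bot.get_obs(); im,d=bot.capture("wrist"); T=np.eye(4);T[:3,:3]=Q.from_euler("xyz",o["tcp_rot"]).as_matrix();T[:3,3]=o["tool_pos"]
    M=T@np.array(bot.calibration("wrist")["tool_from_camera"]); np.savez(f"pics/{n}.npz",im=im,d=d,M=M); cv2.imwrite(f"pics/{n}.png",im[:,:,::-1]); return im,d,M
def wpl(M,px,z):
    c=bot.calibration("wrist");p=cv2.undistortPoints(np.array(px,float).reshape(-1,1,2),K(c),np.array(c["D"],float)).reshape(-1,2)
    d=np.c_[p,np.ones(len(p))]@M[:3,:3].T; o=M[:3,3]; return o+d*((z-o[2])/d[:,2])[:,None]
def totool(p):
    o=bot.get_obs(); return Q.from_euler("xyz",o["tcp_rot"]).as_matrix().T@(np.array(p)-o["tool_pos"])
E
python3 -c "
from h import *
wshot('w1')"
python3 -m crank '[[[1,1.5,1.3,0,-1],[1,5,4.3,0,-2],[1,8.5,7.5,0,-4],[1,12,10.5,0,-6],[1,15,13.3,0,-8],[1,18,16,0,-8],[1,20,17.7,0,-8],[1,21,18.7,0,-8],[1,21.2,18.8,0,-8],[1,21.2,18.8,0,-8]]]'
python3 -c "
from h import *
wshot('w2')"
```

```text
time: 2.15
tool_pos: [605.1, 142.6, 226.1]
tcp_rot: [-3.14, 0.0, 1.862]
contact_force: [0.8, -0.9, -0.3]
grip_width: 91.9
finger_force: 0.0
```

View pics/w1.png

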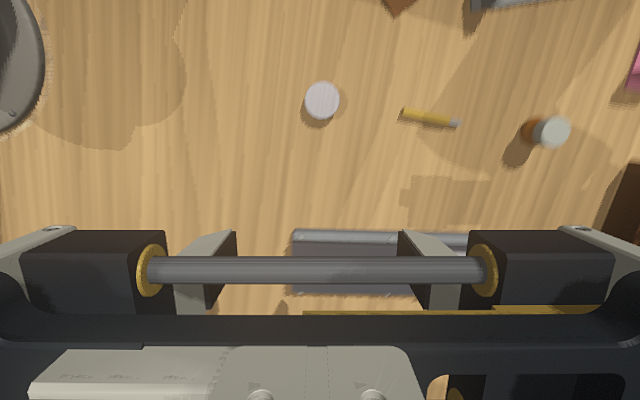

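View pics/w2.png

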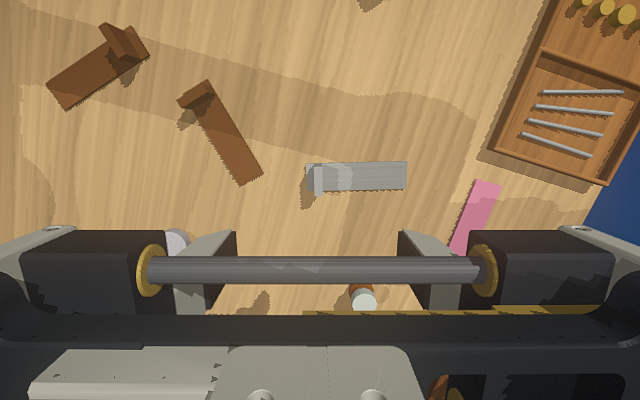

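w2 shows the grey cover at about (310–407,162–195), with its grip at the left end (about (315,180)). w1 shows the bed partly hidden behind the fingers. Next I measure the cover.

```bash
python3 - <<'E'
from h import *
z=np.load("pics/w2.npz");im,d,M=z["im"],z["d"],z["M"]
hsv=cv2.cvtColor(im,cv2.COLOR_RGB2HSV)
m=((hsv[...,1]<70)&(hsv[...,2]>60)).astype(np.uint8); m[:150]=0;m[205:]=0;m[:,:290]=0;m[:,420:]=0
n,l,st,ce=cv2.connectedComponentsWithStats(m); i=1+st[1:,4].argmax(); print(st[i])
ys,xs=np.where(l==i)
c=bot.calibration("wrist")
# 3D points from depth
p=cv2.undistortPoints(np.c_[xs,ys].astype(float).reshape(-1,1,2),K(c),np.array(c["D"],float)).reshape(-1,2)
dd=d[ys,xs][:,None]; P=(np.c_[p,np.ones(len(p))]*dd)@M[:3,:3].T+M[:3,3]
print(np.percentile(P[:,2],[1,10,50,90,99]))
for nm,s in(("low",(P[:,2]<12)),("high",(P[:,2]>28))):
    q=P[s][:,:2].astype(np.float32); r=cv2.minAreaRect(q); print(nm,len(q),r,cv2.boxPoints(r).round(1).tolist(),P[s][:,2].mean())
o=bot.get_obs();print(o["tool_pos"],o["tcp_rot"])
# where does the tcp ray sit
E
```

```text
[ 306  161  102   36 2877]
[ 0.51592337  2.65022529  3.778329    5.74964772 34.64079662]
low 2602 ((656.335693359375, 156.1398162841797), (131.7908172607422, 44.48970031738281), 18.491445541381836) [[586.7999877929688, 156.3000030517578], [600.9000244140625, 114.0999984741211], [725.9000244140625, 155.89999389648438], [711.7999877929688, 198.10000610351562]] 3.630908484833285
high 261 ((599.9893798828125, 168.15850830078125), (9.706714630126953, 84.81917572021484), 16.94759750366211) [[583.0, 207.3000030517578], [607.7000122070312, 126.19999694824219], [617.0, 129.0], [592.2999877929688, 210.10000610351562]] 47.034945467800554
[605.01654159 142.10718115 226.32462971] [-3.14043679e+00  1.33925679e-04  1.86159683e+00]
```

```bash
cat > c.py <<'E'
from h import *
def cloud(n,box):
    z=np.load(f"pics/{n}.npz");im,d,M=z["im"],z["d"],z["M"]; x0,x1,y0,y1=box
    xs,ys=[a.ravel() for a in np.meshgrid(np.arange(x0,x1),np.arange(y0,y1))]
    c=bot.calibration("wrist")
    p=cv2.undistortPoints(np.c_[xs,ys].astype(float).reshape(-1,1,2),K(c),np.array(c["D"],float)).reshape(-1,2)
    P=(np.c_[p,np.ones(len(p))]*d[ys,xs][:,None])@M[:3,:3].T+M[:3,3]
    return P,cv2.cvtColor(im,cv2.COLOR_RGB2HSV)[ys,xs],d[ys,xs]
E
python3 - <<'E'
from c import *
P,h,d=cloud("w2",(290,420,150,205))
g=(h[:,1]<70)&(h[:,2]>60)&(P[:,1]<215)
for nm,s in(("low",g&(P[:,2]>2.6)&(P[:,2]<5.2)),("high",(P[:,2]>30)&(P[:,2]<38))):
    r=cv2.minAreaRect(P[s][:,:2].astype(np.float32));b=cv2.boxPoints(r)
    print(nm,s.sum(),r,b.round(1).tolist(),P[s].mean(0),np.median(P[s],0))
E
```

```text
low 2271 ((654.3465576171875, 159.6656494140625), (130.17831420898438, 36.2919807434082), 18.349769592285156) [[586.9000244140625, 156.39999389648438], [598.2999877929688, 122.0], [721.7999877929688, 162.89999389648438], [710.4000244140625, 197.39999389648438]] [657.49008917 161.03054364   3.77015456] [658.31180745 161.25425812   3.74671109]
high 249 ((607.2002563476562, 144.49530029296875), (9.706714630126953, 35.34413146972656), 16.94759750366211) [[597.4000244140625, 160.0], [607.7000122070312, 126.19999694824219], [617.0, 129.0], [606.7000122070312, 162.8000030517578]] [607.01822687 144.15363669  33.65524392] [606.83490751 143.83277547  33.74439904]
```

```bash
python3 -m crank '[[[0.5,0.1,0.2,1,-1],[0.45,0.1,0.25,4,-1.7],[0.45,0.1,0.25,8,-1.7],[0.45,0.1,0.25,12,-1.7],[0.45,0.1,0.25,15.5,-1.7],[0.45,0.1,0.25,18,-1.7],[0.45,0.1,0.25,20,-1.7],[0.45,0.1,0.25,21.2,-1.7],[0.45,0.1,0.25,21.8,-1.7],[0.45,0.1,0.25,21.8,-1.7]]]'
python3 -m crank '[[[0.45,0,0,0,0],[0.3,0,0,0,0],[0.2,0,0,0,0],[0.1,0,0,0,0],[0,0,0,0,0],[0,0,0,0,0],[0,0,0,0,0],[0,0,0,0,0],[0,0,0,0,0],[0,0,0,0,0]]]'
```

```text
time: 3.2
tool_pos: [607.4, 144.0, 8.3]
tcp_rot: [-3.141, -0.0, 1.891]
contact_force: [0.4, -0.5, 0.3]
grip_width: 41.3
finger_force: 0.0
time: 4.2
tool_pos: [607.5, 144.3, 8.9]
tcp_rot: [-3.141, 0.0, 1.892]
contact_force: [-2.1, -0.5, 4.9]
grip_width: 10.0
finger_force: 30.0
```

```bash
python3 -m crank '[[[0,0,0,-0.3,0],[0,0,0,-1.5,0],[0,0,0,-4,0],[0,0,0,-7,0],[0,0,0,-10,0],[0,0,0,-13,0],[0,0,0,-15,0],[0,0,0,-16,0],[0,0,0,-16,0],[0,0,0,-16,0]]]'
python3 - <<'E'
from h import *
z=np.load("pics/top.npz");im,d=z["im"],z["d"]
xs,ys=[a.ravel() for a in np.meshgrid(np.arange(340,400),np.arange(140,250))]
o,r=ray("top",np.c_[xs,ys]); P=o+r*d[ys,xs][:,None]
print(np.histogram(P[:,2],bins=np.arange(-4,90,3)))
s=(P[:,2]>29)&(P[:,2]<35)
q=P[s][:,:2]; H=cv2.cvtColor(im,cv2.COLOR_RGB2HSV)[ys,xs][s]
r_=cv2.minAreaRect(q.astype(np.float32)); print(s.sum(),P[s][:,2].mean(),r_,cv2.boxPoints(r_).round(1).tolist())
s=(P[:,2]>40)&(P[:,2]<46); r_=cv2.minAreaRect(P[s][:,:2].astype(np.float32)); print(s.sum(),P[s][:,2].mean(),r_,cv2.boxPoints(r_).round(1).tolist())
print(totool([0,0,0]), bot.get_obs()["contact_force"],bot.get_obs()["grip_width"])
E
```

```text
time: 5.2
tool_pos: [607.1, 144.3, 167.7]
tcp_rot: [-3.14, -0.0, 1.892]
contact_force: [0.0, 0.1, -2.5]
grip_width: 9.8
finger_force: 30.0
(array([1001, 1656,  810,  183,   20,   13,   34,   94,  203,  150,  190,
        534,  553,  166,  103,  157,  111,   44,   15,    6,    6,    6,
         10,   12,   24,   28,   71,   80,   37,    6,    0]), array([-4, -1,  2,  5,  8, 11, 14, 17, 20, 23, 26, 29, 32, 35, 38, 41, 44,
       47, 50, 53, 56, 59, 62, 65, 68, 71, 74, 77, 80, 83, 86, 89]))
1087 32.040781041964216 ((580.5698852539062, -191.85406494140625), (295.88690185546875, 78.47954559326172), 9.16816234588623) [[428.29998779296875, -176.6999969482422], [440.79998779296875, -254.1999969482422], [732.9000244140625, -207.0], [720.4000244140625, -129.5]]
280 43.06955950057049 ((632.9629516601562, -179.0098114013672), (147.4735107421875, 78.6484375), 0.39431995153427124) [[559.0, -140.1999969482422], [559.5, -218.8000030517578], [707.0, -217.8000030517578], [706.4000244140625, -139.1999969482422]]
[  54.41913473 -621.37378018  168.69540627] [ 0.03505267  0.08114471 -2.5406182 ] 9.807613859424194
```

```bash
python3 -m crank '[[[0,-0.7,-0.3,-0.5,1],[0,-2.3,-1,-1.5,2],[0,-4.6,-2,-2.5,3],[0,-7.6,-3.3,-3.5,4],[0,-11,-4.8,-5,5],[0,-14.5,-6.3,-6,6],[0,-18,-7.8,-7,7],[0,-21.5,-9.4,-8,8],[0,-25,-10.9,-8,9],[0,-28.5,-12.4,-8,10]]]'
python3 -m crank '[[[0,-3.1,-0.8,0,1.5],[0,-5.5,-1.5,0,1.5],[0,-7.3,-1.9,0,1.5],[0,-8.5,-2.1,0,1.5],[0,-9.2,-2.3,0,1.5],[0,-9.5,-2.4,0,1.5],[0,-9.5,-2.4,0,1.5],[0,-9.5,-2.4,0,1.5],[0,-9.5,-2.4,0,1.5],[0,-9.5,-2.4,0,1.5]]]'
python3 - <<'E'
from h import *
wshot("w3");o=bot.get_obs();print(o["contact_force"],o["grip_width"])
E
```

```text
time: 6.2
tool_pos: [578.9, -168.1, 249.6]
tcp_rot: [3.141, 0.001, 1.714]
contact_force: [0.5, -0.7, -2.4]
grip_width: 10.1
finger_force: 30.0
time: 7.2
tool_pos: [570.1, -262.1, 248.8]
tcp_rot: [3.141, 0.0, 1.692]
contact_force: [0.0, 0.3, -1.5]
grip_width: 10.1
finger_force: 30.0
[ 0.08954995 -0.28190875 -1.40332001] 9.60162637614895
```

View pics/w3.png

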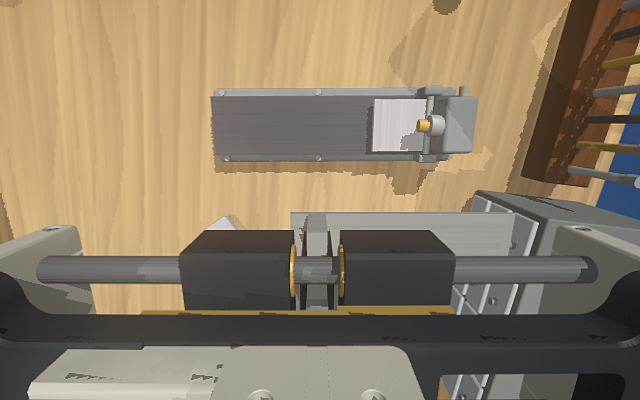

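w3 shows the whole bed: way at (212–372, 96–155), bright leaf at (373–425, 98–152), headstock at (460,125) and the held cover at (290–515, 212–255). I'm measuring these now.

```bash
python3 - <<'E'
from c import *
P,h,d=cloud("w3",(200,490,75,175))
def rect(nm,s,P=P):
    r=cv2.minAreaRect(P[s][:,:2].astype(np.float32)); print(nm,s.sum(),np.median(P[s][:,2]).round(1),r,cv2.boxPoints(r).round(1).tolist())
print(np.histogram(P[:,2],bins=np.arange(-4,90,4)))
way=(P[:,2]>30)&(P[:,2]<34); rect("way",way)
rect("body",P[:,2]>20)
leaf=(h[:,2]>150)&(h[:,1]<60)&(P[:,2]>38)&(P[:,2]<50)
rect("leaf",leaf)
# long edges of the body via per-slice extents
b=(P[:,2]>24)&(P[:,2]<50)
q=P[b]; X=[];L=[];U=[]
for x in np.arange(450,720,6):
    s=q[(abs(q[:,0]-x)<3)]
    if len(s)>5: X.append(x);L.append(s[:,1].min());U.append(s[:,1].max())
X=np.array(X)
for e in(L,U): print(np.polyfit(X,e,1),)
w=P[way]
for X0 in (450,500,550,600):
    s=w[abs(w[:,0]-X0)<4]; print(X0,s[:,1].min(),s[:,1].max())
Pc,hc,dc=cloud("w3",(345,540,205,240))
s=(Pc[:,2]>225)&(Pc[:,2]<262); rect("cover",s,Pc)
A=np.c_[Pc[s][:,:2]-Pc[s][:,:2].mean(0),np.ones(s.sum())]; print("plane",np.linalg.lstsq(A,Pc[s][:,2],rcond=None)[0])
E
```

```text
(array([6884, 3035,    0,    0,    1,  389, 2566,   45, 6848, 3072,   86,
       2516,  697,  116,   43,   62,  126,  154,  260,  427, 1554,    2,
          0]), array([-4,  0,  4,  8, 12, 16, 20, 24, 28, 32, 36, 40, 44, 48, 52, 56, 60,
       64, 68, 72, 76, 80, 84, 88]))
way 9698 31.6 ((582.6140747070312, -190.53280639648438), (298.1105041503906, 84.0184555053711), 5.64375114440918) [[430.20001220703125, -163.39999389648438], [438.3999938964844, -247.0], [735.0999755859375, -217.6999969482422], [726.7999877929688, -134.10000610351562]]
body 18691 32.0 ((584.5479736328125, -194.008056640625), (300.5693664550781, 88.73796081542969), 7.321094512939453) [[429.79998779296875, -169.1999969482422], [441.1000061035156, -257.20001220703125], [739.2999877929688, -218.89999389648438], [728.0, -130.89999389648438]]
leaf 2582 41.8 ((661.1207885742188, -176.40261840820312), (87.09646606445312, 73.58473205566406), 85.4537582397461) [[621.0, -216.89999389648438], [694.2999877929688, -222.6999969482422], [701.2000122070312, -135.89999389648438], [627.9000244140625, -130.10000610351562]]
[ 1.11640330e-01 -2.95806787e+02]
[ 1.46597253e-01 -2.43209218e+02]
450 -246.08969761897913 -175.69302240712173
500 -239.97760186135588 -169.6005955818886
550 -233.75129779960176 -163.5545381738509
600 -227.59904179359762 -157.4184187184365
cover 3797 243.5 ((635.5284423828125, -243.42193603515625), (99.48919677734375, 16.8372745513916), 6.752627849578857) [[585.0999755859375, -240.89999389648438], [587.0999755859375, -257.6000061035156], [685.9000244140625, -245.89999389648438], [683.9000244140625, -229.1999969482422]]
plane [ 2.15253960e-03 -5.23430678e-02  2.43383629e+02]
```

```bash
python3 -m crank '[[[0,0.6,-0.7,0,0],[0,2.5,-2.8,1,0],[0,4.5,-5,3,0],[0,6,-6.8,6,0],[0,6.5,-7.25,9.5,0],[0,6.5,-7.25,13,0],[0,6.5,-7.25,16,0],[0,6.5,-7.25,18.3,0],[0,6.5,-7.25,19.5,0],[0,6.5,-7.25,19.8,0]]]'
python3 -m crank '[[[0,0,0,0,0],[0,0,0,0,0],[0,0,0,0.1,0],[0,0,0,0.2,0],[0,0,0,0.3,0],[0,0,0,0.4,0],[0,0,0,0.5,0],[0,0,0,0.6,0],[0,0,0,0.6,0],[0,0,0,0.6,0]]]'
```

```text
time: 8.25
tool_pos: [489.7, -206.5, 49.8]
tcp_rot: [-3.14, -0.001, 1.691]
contact_force: [0.2, -0.6, 0.0]
grip_width: 9.4
finger_force: 30.0
time: 9.25
tool_pos: [490.1, -206.8, 44.6]
tcp_rot: [-3.141, 0.0, 1.691]
contact_force: [-0.7, 0.4, -1.4]
grip_width: 9.9
finger_force: 30.0
```

```bash
python3 -m crank '[[[0,0,0,0,0],[0,0,0,0.03,0],[0,0,0,0.06,0],[0,0,0,0.1,0],[0,0,0,0.14,0],[0,0,0,0.18,0],[0,0,0,0.2,0],[0,0,0,0.2,0],[0,0,0,0.2,0],[0,0,0,0.2,0]]]'
python3 - <<'E'
from h import *
wshot("w4")
f=[];t=[]
for i in range(1): o=bot.get_obs(); print(o)
E
```

```text
time: 10.25
tool_pos: [490.2, -206.8, 42.7]
tcp_rot: [3.142, 0.0, 1.691]
contact_force: [0.4, -0.4, -1.6]
grip_width: 9.8
finger_force: 30.0
{'time': 10.3, 'joint_positions': array([-5.43399991e-01,  5.72695057e-01,  1.72703556e+00, -1.20017170e-04,
        8.41782831e-01, -6.63363159e-01]), 'dq': array([-0.00038815,  0.00109522, -0.00047261, -0.00204541,  0.00012036,
        0.00059853]), 'tau': array([-9.49821538e-05, -4.85536802e+01, -1.80004156e+01,  5.69547527e-02,
        3.46462894e-02,  9.99001202e-06]), 'tool_pos': array([ 490.14834643, -206.85567813,   42.72579029]), 'tcp_rot': array([3.14158537e+00, 1.19301913e-04, 1.69083944e+00]), 'contact_force': array([-0.68263762,  0.03861004, -1.83974875]), 'moment': array([-0.01545796, -0.08682064, -0.00297631]), 'finger_force': 30.000063478946686, 'grip_width': 9.917412326895974}
```

```bash
python3 -m crank '[[[0,0,0,0.02,0],[0,0,0,0.04,0],[0,0,0,0.06,0],[0,0,0,0.08,0],[0,0,0,0.1,0],[0,0,0,0.12,0],[0,0,0,0.12,0],[0,0,0,0.12,0],[0,0,0,0.12,0],[0,0,0,0.12,0]]]'
python3 -m crank '[[[0,0,0,0.02,0],[0,0,0,0.04,0],[0,0,0,0.06,0],[0,0,0,0.06,0],[0,0,0,0.06,0],[0,0,0,0.06,0],[0,0,0,0.06,0],[0,0,0,0.06,0],[0,0,0,0.06,0],[0,0,0,0.06,0]]]'
python3 - <<'E'
from c import *
# way edges & cover in w4 (cover +y edge, way +y edge) for lateral check
wd=np.load("pics/w4.npz"); print(wd["M"][:3,3])
P,h,d=cloud("w4",(0,640,0,300))
for nm,lo,hi in(("way",29.5,33.2),("cov",34.5,39)):
    for xb in(450,480,520,550,580,600):
        s=(P[:,2]>lo)&(P[:,2]<hi)&(abs(P[:,0]-xb)<3)&(abs(P[:,1]+200)<60)
        if s.sum()>5: q=P[s][:,1]; print(nm,xb,s.sum(),q.min().round(1),q.max().round(1), "axis y",round(-194.3+(xb-584.5)*.1235,1))
E
```

```text
time: 11.3
tool_pos: [490.2, -206.9, 41.5]
tcp_rot: [3.142, 0.0, 1.691]
contact_force: [-0.3, -0.2, -1.9]
grip_width: 10.1
finger_force: 30.0
time: 12.3
tool_pos: [490.1, -206.9, 40.9]
tcp_rot: [3.142, 0.0, 1.691]
contact_force: [0.5, -0.6, -1.5]
grip_width: 9.9
finger_force: 30.0
[ 483.03816663 -138.66117366  200.33234008]
way 450 497 -205.5 -175.2 axis y -210.9
way 480 319 -190.1 -171.5 axis y -207.2
way 520 316 -185.4 -166.3 axis y -202.3
way 550 322 -182.0 -162.2 axis y -198.6
way 580 336 -229.4 -158.7 axis y -194.9
way 600 365 -227.5 -156.0 axis y -192.4
cov 480 181 -200.2 -189.1 axis y -207.2
cov 520 178 -194.5 -184.3 axis y -202.3
cov 550 178 -191.4 -180.5 axis y -198.6
cov 580 445 -204.0 -177.0 axis y -194.9
cov 600 411 -201.6 -174.5 axis y -192.4
```

View pics/w4.png

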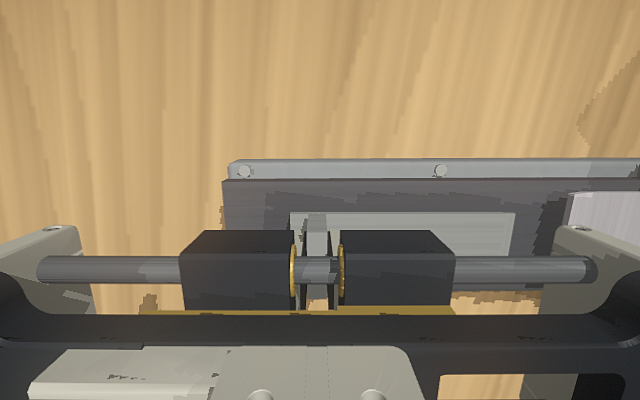

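w4 shows the cover (290–515, 212–255) centred on the way, with its nose about 25 mm short of the leaf (570,195). Measured lateral error is under 0.5 mm. I'm sliding in.

```bash
python3 -m crank '[[[0,0,0.3,0,0],[0,0,0.9,0,0],[0,0,1.5,0,0],[0,0,2.1,0,0],[0,0,2.7,0,0],[0,0,3.3,0,0],[0,0,3.9,0,0],[0,0,4.3,0,0],[0,0,4.5,0,0],[0,0,4.5,0,0]]]'
python3 -m crank '[[[0,0,0.1,0,0],[0,0,0.2,0,0],[0,0,0.3,0,0],[0,0,0.4,0,0],[0,0,0.5,0,0],[0,0,0.6,0,0],[0,0,0.7,0,0],[0,0,0.8,0,0],[0,0,0.8,0,0],[0,0,0.8,0,0]]]'
```

```text
time: 13.3
tool_pos: [535.1, -201.4, 40.9]
tcp_rot: [3.141, 0.0, 1.691]
contact_force: [-0.1, -0.6, -1.2]
grip_width: 10.4
finger_force: 30.0
time: 14.3
tool_pos: [542.8, -200.5, 40.9]
tcp_rot: [3.142, 0.0, 1.691]
contact_force: [0.5, -0.2, -0.9]
grip_width: 9.9
finger_force: 30.0
```

```bash
python3 -m crank '[[[0,0,0.05,0,0],[0,0,0.1,0,0],[0,0,0.15,0,0],[0,0,0.2,0,0],[0,0,0.25,0,0],[0,0,0.25,0,0],[0,0,0.25,0,0],[0,0,0.25,0,0],[0,0,0.25,0,0],[0,0,0.25,0,0]]]' | grep -E "pos|contact"
python3 -m crank '[[[0,0,0.05,0,0],[0,0,0.1,0,0],[0,0,0.15,0,0],[0,0,0.2,0,0],[0,0,0.25,0,0],[0,0,0.25,0,0],[0,0,0.25,0,0],[0,0,0.25,0,0],[0,0,0.25,0,0],[0,0,0.25,0,0]]]'| grep -E "pos|contact"
```

```text
tool_pos: [545.3, -200.2, 40.9]
contact_force: [0.8, -0.0, -0.9]
tool_pos: [547.7, -199.9, 40.9]
contact_force: [0.8, 0.3, -0.9]
```

```bash
python3 -m crank '[[[0,0,0.05,0,0],[0,0,0.1,0,0],[0,0,0.15,0,0],[0,0,0.2,0,0],[0,0,0.25,0,0],[0,0,0.25,0,0],[0,0,0.25,0,0],[0,0,0.25,0,0],[0,0,0.25,0,0],[0,0,0.25,0,0]]]' | grep -E "pos|contact"
python3 -m crank '[[[0,0,0.05,0,0],[0,0,0.1,0,0],[0,0,0.15,0,0],[0,0,0.2,0,0],[0,0,0.25,0,0],[0,0,0.25,0,0],[0,0,0.25,0,0],[0,0,0.25,0,0],[0,0,0.25,0,0],[0,0,0.25,0,0]]]'| grep -E "pos|contact"
```

```text
tool_pos: [550.2, -199.6, 40.9]
contact_force: [0.2, 1.1, -0.4]
tool_pos: [552.7, -199.3, 40.9]
contact_force: [0.5, -0.2, -1.6]
```

```bash
python3 -m crank '[[[0,0,0.05,0,0],[0,0,0.1,0,0],[0,0,0.15,0,0],[0,0,0.2,0,0],[0,0,0.25,0,0],[0,0,0.25,0,0],[0,0,0.25,0,0],[0,0,0.25,0,0],[0,0,0.25,0,0],[0,0,0.25,0,0]]]' | grep -E "pos|contact"
python3 -m crank '[[[0,0,0.05,0,0],[0,0,0.1,0,0],[0,0,0.15,0,0],[0,0,0.2,0,0],[0,0,0.25,0,0],[0,0,0.25,0,0],[0,0,0.25,0,0],[0,0,0.25,0,0],[0,0,0.25,0,0],[0,0,0.25,0,0]]]'| grep -E "pos|contact"
```

```text
tool_pos: [555.2, -199.0, 40.9]
contact_force: [-0.6, 0.5, -0.8]
tool_pos: [557.7, -198.7, 40.9]
contact_force: [-0.1, -0.5, -1.7]
```

```bash
python3 -m crank '[[[0,0,0.05,0,0],[0,0,0.1,0,0],[0,0,0.15,0,0],[0,0,0.2,0,0],[0,0,0.25,0,0],[0,0,0.25,0,0],[0,0,0.25,0,0],[0,0,0.25,0,0],[0,0,0.25,0,0],[0,0,0.25,0,0]]]' | grep -E "pos|contact"
python3 -m crank '[[[0,0,0.05,0,0],[0,0,0.1,0,0],[0,0,0.15,0,0],[0,0,0.2,0,0],[0,0,0.25,0,0],[0,0,0.25,0,0],[0,0,0.25,0,0],[0,0,0.25,0,0],[0,0,0.25,0,0],[0,0,0.25,0,0]]]'| grep -E "pos|contact"
```

```text
tool_pos: [560.1, -198.4, 40.9]
contact_force: [-5.0, -0.4, 1.1]
tool_pos: [562.4, -198.1, 40.9]
contact_force: [-4.5, -0.3, 1.3]
```

```bash
python3 - <<'E'
from h import *
F=[];M=[]
for i in range(10):
    bot.capture("top"); o=bot.get_obs(); F.append(o["contact_force"]);M.append(o["moment"])
print(np.mean(F,0),np.std(F,0),np.mean(M,0),o["tool_pos"],o["time"])
E
python3 -m crank '[[[0,0,0.05,0,0],[0,0,0.1,0,0],[0,0,0.15,0,0],[0,0,0.2,0,0],[0,0,0.2,0,0],[0,0,0.2,0,0],[0,0,0.2,0,0],[0,0,0.2,0,0],[0,0,0.2,0,0],[0,0,0.2,0,0]]]' | grep -E "pos|contact"
python3 - <<'E'
from h import *
F=[];M=[]
for i in range(10):
    bot.capture("top"); o=bot.get_obs(); F.append(o["contact_force"]);M.append(o["moment"])
print(np.mean(F,0),np.std(F,0),np.mean(M,0),o["tool_pos"],o["time"])
E
```

```text
[-5.23787887 -0.96616704  0.91242018] [0.3663306  0.47192873 0.53653476] [-0.18990098  0.7492646  -0.00639041] [ 562.39422499 -198.06366124   40.84958047] 22.8
tool_pos: [564.1, -197.9, 40.9]
contact_force: [-6.3, -0.5, 2.0]
[-6.89706508 -1.13856273  1.63907808] [0.46117992 0.4622572  0.38701036] [-0.22078695  0.92045017  0.00312878] [ 564.03696905 -197.84516111   40.85812424] 24.3
```

Stop met near tool x ≈ 558, and now about 6 mm in by travel, which the force agrees with. Next I press down in small steps.

```bash
python3 -m crank '[[[0,0,0,0.01,0],[0,0,0,0.02,0],[0,0,0,0.03,0],[0,0,0,0.03,0],[0,0,0,0.03,0],[0,0,0,0.03,0],[0,0,0,0.03,0],[0,0,0,0.03,0],[0,0,0,0.03,0],[0,0,0,0.03,0]]]' | grep -E "pos|contact"
python3 -m crank '[[[0,0,0,0.01,0],[0,0,0,0.02,0],[0,0,0,0.03,0],[0,0,0,0.03,0],[0,0,0,0.03,0],[0,0,0,0.03,0],[0,0,0,0.03,0],[0,0,0,0.03,0],[0,0,0,0.03,0],[0,0,0,0.03,0]]]' | grep -E "pos|rot|contact"
```

```text
tool_pos: [564.1, -197.9, 40.9]
contact_force: [-6.9, -1.1, 4.5]
tool_pos: [564.1, -197.9, 40.9]
tcp_rot: [-3.141, -0.0, 1.691]
contact_force: [-8.4, -0.7, 5.5]
```

```bash
python3 -m crank '[[[0,0,0,0.01,0],[0,0,0,0.02,0],[0,0,0,0.03,0],[0,0,0,0.04,0],[0,0,0,0.05,0],[0,0,0,0.05,0],[0,0,0,0.05,0],[0,0,0,0.05,0],[0,0,0,0.05,0],[0,0,0,0.05,0]]]' | grep -E "pos|contact"
python3 - <<'E'
from h import *
F=[];M=[]
for i in range(10):
    bot.capture("top"); o=bot.get_obs(); F.append(o["contact_force"]);M.append(o["moment"])
print(np.mean(F,0),np.std(F,0),np.mean(M,0),o["tool_pos"],o["tcp_rot"],o["finger_force"],o["time"])
E
```

```text
tool_pos: [564.1, -197.9, 40.8]
contact_force: [-9.7, -0.4, 9.2]
[-9.60858101 -0.03817149  9.43591777] [0.51529546 0.59362725 0.55612888] [-0.00791159  1.3875162  -0.01373584] [ 564.06458835 -197.86342128   40.85189504] [-3.14073240e+00  6.87423585e-05  1.69094603e+00] 30.00331610441208 27.8
```

```bash
python3 - <<'E'
from c import *
wshot("w5")
P,h,d=cloud("w5",(0,640,0,300))
u=np.array([.9924,.1227]);v=np.array([-.1227,.9924]);B=(P[:,:2]-[584.5,-194.3]);bx=B@u;by=B@v
for x in(-10,0,10,20,30,38,46,52,58,66,75,85,95):
    s=(abs(bx-x)<2)&(abs(by)<24)&(P[:,2]>28)&(P[:,2]<60)
    c=s&(P[:,2]>34)&(P[:,2]<38.5)
    if s.sum()>5: print(x,s.sum(),"z",np.percentile(P[s][:,2],[10,50,90]).round(1),"cover y",(by[c].min().round(1),by[c].max().round(1)) if c.sum()>3 else None)
E
```

```text
-10 291 z [31.5 35.8 53.8] cover y (np.float64(7.6), np.float64(17.5))
0 200 z [31.1 34.9 36.2] cover y (np.float64(7.6), np.float64(17.5))
10 197 z [31.2 34.9 36.3] cover y (np.float64(7.6), np.float64(17.5))
20 206 z [31.2 34.9 36.2] cover y (np.float64(7.6), np.float64(17.4))
30 198 z [31.3 34.9 36.2] cover y (np.float64(7.5), np.float64(17.4))
38 204 z [31.3 34.8 36.3] cover y (np.float64(7.5), np.float64(17.3))
46 398 z [31.6 43.1 45.4] cover y (np.float64(6.5), np.float64(17.3))
52 219 z [42.1 43.1 43.8] cover y None
58 321 z [40.9 41.7 42.4] cover y None
66 358 z [40.9 41.7 42.5] cover y None
75 358 z [41.  41.7 42.4] cover y None
85 361 z [41.  41.7 42.4] cover y None
95 359 z [41.  41.7 42.4] cover y None
```

View pics/w5.png

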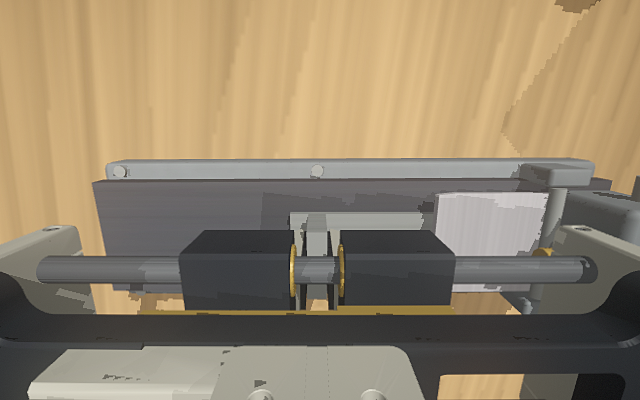

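w5 shows the cover (290–435, 212–250) running square under the leaf (435–547, 192–290). The leaf is flat at rest (z 41.7 along its length), and the cover is centred within 1 mm and flat. Everything is steady, so I'm handing in.

```bash
python3 -c "
from plant import bot
print(bot.close_job())"
```

```text
the job is handed in; nothing more can be done
None
```

I handed the job in with the cover gripped and tucked under the leaf, centred within about 1 mm and square. The leaf is at rest, the stop is about 6 mm in (estimated from travel and force), and the cover is pressed flat with about 11 N. No verdict came back from the hand-in.

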